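Set a fume hood straight and restart it

ROBOT

A 7-joint arm with a two-finger parallel gripper is mounted at the origin on the work surface. World frame = base frame: x ahead of the robot, y to its left, z up, the work surface at z = 0. Lengths are in m, angles in rad, forces in N, time in s.
With the tool pointing down it reaches from about 0.4 to 0.85 m from the base axis. Payload 10.4 kg.
Tool frame: the origin (TCP) lies midway between the tips of the shut fingers; the grasp point (between the pads) lies 19 mm behind it; z points along the fingers, y is the line along which they close (so a half turn about z gives the same grasp; the last joint's range is limited). The gripper opens to 87 mm and grips with 3 to 60 N. Pads are 19 mm wide; open, the fingers measure 117 mm over their backs; the gripper's body (75 mm by 190 mm) begins 51 mm behind the grasp point.
Start: joints at [1.208, 0.332, -0.065, 1.46, 0.022, 1.35, -0.088], TCP at [0.208, -0.589, 0.223] pointing down, gripper open.
Joint ranges: [-2.6, 2.6], [-0.5, 2.12], [-1.47, 1.34], [0.16, 2.42], [-1.27, 4.41], [0.06, 2.06], [-2.6, 2.6]. Speed limits (rad/s): [2.22, 2.22, 2.79, 2.79, 3.14, 3.14, 3.14].

INTERFACE

Orientations are given as a unit quaternion [x, y, z, w].
In Python, from bench import r gives the robot as it stands.
- The arm moves only by the tool move_arm, never from a script. Its argument "targets" is a list of rows, each a list of 3 entries, a list of its own where there are three numbers: the shift along the tool's x, y, z in cm, then the turn, a rotation vector about the tool's x, y, z in rad, then the opening in per cent of the stroke, from 0 (shut) to 100 (fully open). In form: [[[x, y, z], [wx, wy, wz], gripper], ...]. A call has 1 to 20 rows; each row shifts and turns the commanded pose from where the row before left it, along the tool's axes as they then stand; what a row does not reach is not made up. A row lasts 1/8 s, in which the tool goes at most 62.5 mm and 10.7 degrees, less where a joint would pass 70% of its speed; a pose out of reach is approached as far as the arm can. A call with a gripper value outside its range is refused whole. The fingers move at their own pace and stop on an object; "grip_force" is the grip in N (left out, the last holds). Time passes only in rows, so rows that do not move let the fingers close. It gives the time, the measured TCP pose, the force, the opening and the grip force at its end, in the units of the state.
- r.read_state(): the state, without advancing time (a new reading comes with each control period).
- r.camera(name): name is "side" or "top" or "wrist"; returns a dict with "image" (420x560x3 uint8, blue, green, red), "vertical_fov" (degrees; the focal length in pixels is half the picture's height over the tangent of half this angle, whatever the lens; pixels are square), "cx", "cy" (the principal point, pixels), "cam_to_world" (4x4, takes a point from camera to world coordinates). Camera axes: x right, y down, z forward; pixel columns grow to the right and rows downward; lengths in m; the calibration is good to about 2 mm. A picture is of the moment at which its call begins. There is no depth.
- r.close_job(): hands the job in; it is judged then, once.
The state is a dict: "time": time; "joint_positions": joint angles; "joint_vel": joint speeds; "joint_torque": joint torques, N m; "ee_pos": TCP position; "eef_rot": TCP orientation; "ft_force": force on the tool from outside, world axes, zero at the start; "torque": the same for the moment, N m; "width": finger opening in m; "grip_force": force on a finger pad.
Only numpy, scipy, OpenCV 4.12 (cv2) and the standard library are available. Lean on these libraries where they do the work, as an engineer would, in place of code of your own. Each camera call takes 0.05 s, during which the arm holds its last target. There are 200 camera calls.

TASK

The square specimen bottles in the fume hood have fallen over: with its foot at the low metal upstand, push each bottle's ball-stopper end up and over against that wall until the bottle stands upright against it, never hoisting it clear of the bench, and set the two orange-lidded tubs upright in the turquoise tray. Only when all that is done, restart the hood by pressing fully, one at a time, the grey key, then the blue fan key that has no red lock-out tag, then the green key; never press the locked-out fan's key. If a bottle gets shifted afterwards, put it back against the upstand, and leave the two small vials and other things alone.

Things in the scene. Friction and masses are not known exactly. Their poses are not given: they have to be found in the camera images.
- upstand: fixed aluminium wall 20 mm thick, 70 mm high, 520 mm long, on the bench beyond the bottles. Origin: under its centre; y along its length, -x faces the robot; face at x = -10 mm. A bottle squarely against it has its foot centre at x = -50 mm. A foot forced hard into the corner jams while tipping: begin with the foot about 15 mm off and close the gap as the bottle comes up
- red_bottle: square white specimen bottle, red ball stopper and stripe, 0.4 kg, loose, fallen flat with its foot towards the upstand, ball towards the robot, axis 40 mm above the bench. Body 80 x 80 x 98 mm tall (too bulky to grasp), neck 34 mm wide (flange 42), ball stopper (fixed to it) 44 mm diameter, centred 136 mm from the foot. Origin: centre of the underside (foot); z runs from foot to ball, up when it stands. May be absent
- red_bottle_ball (a point): centre of the red bottle's ball-shaped stopper, 136 mm from its foot along its axis; same axes as the bottle. Pinched lightly across the bottle (about 20 N) the ball pivots between the fingers as it is raised; a bottle standing off the wall slides if pushed low down, but tips if pulled by the ball
- blue_bottle: square white specimen bottle, blue ball stopper and stripe, 0.4 kg, loose, fallen flat with its foot towards the upstand, ball towards the robot, axis 40 mm above the bench. Body 80 x 80 x 98 mm tall (too bulky to grasp), neck 34 mm wide (flange 42), ball stopper (fixed to it) 44 mm diameter, centred 136 mm from the foot. Origin: centre of the underside (foot); z runs from foot to ball, up when it stands. May be absent
- blue_bottle_ball (a point): centre of the blue bottle's ball-shaped stopper, 136 mm from its foot along its axis; same axes as the bottle. Pinched lightly across the bottle (about 20 N) the ball pivots between the fingers as it is raised; a bottle standing off the wall slides if pushed low down, but tips if pulled by the ball
- yellow_bottle: square white specimen bottle, yellow ball stopper and stripe, 0.4 kg, loose, fallen flat with its foot towards the upstand, ball towards the robot, axis 40 mm above the bench. Body 80 x 80 x 98 mm tall (too bulky to grasp), neck 34 mm wide (flange 42), ball stopper (fixed to it) 44 mm diameter, centred 136 mm from the foot. Origin: centre of the underside (foot); z runs from foot to ball, up when it stands. May be absent
- yellow_bottle_ball (a point): centre of the yellow bottle's ball-shaped stopper, 136 mm from its foot along its axis; same axes as the bottle. Pinched lightly across the bottle (about 20 N) the ball pivots between the fingers as it is raised; a bottle standing off the wall slides if pushed low down, but tips if pulled by the ball
- panel: fixed hood control panel, white box with a grey top, 160 (x) x 170 (y) x 40 mm high, on the bench left of the bottles. Origin: centre of its underside; axes: x away from the robot, y to the left. Four round spring keys on its top: near row grey (left) and green (right), far row two blue fan keys; a flat tag lies beyond each blue key
- grey_key (a joint): grey alarm-acknowledge key, near row, left: how far it is pressed in, m; 0 = out, 0.006 = fully in. Pressed straight down; springs back; about 4 N fully in, and it counts as pressed beyond 4 mm
- grey_key_top (a point): centre of the top of that key, 28 mm diameter, when out; keys are 72 mm (x) and 84 mm (y) apart
- left_fan_key (a joint): blue key of the left fan, far row, left: how far it is pressed in, m; 0 = out, 0.006 = fully in. Pressed straight down; springs back; about 4 N fully in, and it counts as pressed beyond 4 mm
- left_fan_key_top (a point): centre of the top of that key, 28 mm diameter, when out; keys are 72 mm (x) and 84 mm (y) apart
- right_fan_key (a joint): blue key of the right fan, far row, right: how far it is pressed in, m; 0 = out, 0.006 = fully in. Pressed straight down; springs back; about 4 N fully in, and it counts as pressed beyond 4 mm
- right_fan_key_top (a point): centre of the top of that key, 28 mm diameter, when out; keys are 72 mm (x) and 84 mm (y) apart
- green_key (a joint): green start key, near row, right: how far it is pressed in, m; 0 = out, 0.006 = fully in. Pressed straight down; springs back; about 4 N fully in, and it counts as pressed beyond 4 mm
- green_key_top (a point): centre of the top of that key, 28 mm diameter, when out; keys are 72 mm (x) and 84 mm (y) apart
- lockout_tag: red lock-out tag, flat plate 18 x 34 x 3 mm fixed on the panel just beyond (36 mm in panel x from) one of the two blue fan keys: that fan is out of service. Origin: centre of its underside
- service_tag: white tag of the same size, beyond the blue key of the fan that may be used
- amber_vial: bystander: small amber vial, 26 mm diameter, 50 mm tall, standing; leave alone. Origin: centre of its underside
- pink_vial: bystander: small pink vial, 26 mm diameter, 50 mm tall, standing; leave alone. Origin: centre of its underside
- tub_a: loose round specimen tub, white with an orange lid, 46 mm diameter, 34 mm tall, 60 g, standing on the bench near the robot. Origin: centre of its underside; z up
- tub_b: loose round specimen tub, white with an orange lid, 46 mm diameter, 34 mm tall, 60 g, standing on the bench near the robot. Origin: centre of its underside; z up
- tray: fixed shallow turquoise tray, open on top, 140 (x) x 130 (y) x 20 mm high, walls and floor 4 mm, on the bench right of the bottles, room for both tubs side by side along its x. Origin: centre of its underside
Mind the look-alikes: they are no part of the job. Leave any yellow look-alike of the tub_b alone. Leave any pink look-alike of the tub_a alone.

How it is judged:
On the way, in this order (a step that is already met when the one before it is completed fails the run):
1. every bottle stands upright at the upstand and both tubs stand in the tray (angle between each of red_bottle, blue_bottle, yellow_bottle, tub_a, tub_b's own z axis and vertical below 0.12 rad and x of red_bottle in the frame of upstand between -0.078 and -0.03 m and y of red_bottle in the frame of upstand between -0.27 and 0.27 m and height (world z) of each of red_bottle, blue_bottle, yellow_bottle below 0.01 m and linear speed of each of red_bottle, blue_bottle, yellow_bottle, tub_a, tub_b below 0.03 m/s and angular speed of each of red_bottle, blue_bottle, yellow_bottle, tub_a, tub_b below 0.3 rad/s and x of blue_bottle in the frame of upstand between -0.078 and -0.03 m and y of blue_bottle in the frame of upstand between -0.27 and 0.27 m and x of yellow_bottle in the frame of upstand between -0.078 and -0.03 m and y of yellow_bottle in the frame of upstand between -0.27 and 0.27 m and height (world z) of each of tub_a, tub_b below 0.015 m and x of tub_a in the frame of tray between -0.055 and 0.055 m and y of tub_a in the frame of tray between -0.05 and 0.05 m and x of tub_b in the frame of tray between -0.055 and 0.055 m and y of tub_b in the frame of tray between -0.05 and 0.05 m), for 0.2 s.
2. the grey key is pressed (value of joint grey_key above 0.004 m), for 0.05 s.
3. the blue key of the fan without the red lock-out tag is pressed (((horizontal distance between lockout_tag and left_fan_key_top below 0.06 m and value of joint right_fan_key above 0.004 m) or (horizontal distance between lockout_tag and right_fan_key_top below 0.06 m and value of joint left_fan_key above 0.004 m))), for 0.05 s.
4. the green key is pressed (value of joint green_key above 0.004 m), for 0.05 s.
At the end, for the whole second after the job is handed in: Every bottle present stands upright (within 0.12 rad), at rest, in front of the upstand, its foot centre under 78 mm from the upstand's centre line (gap up to about 28 mm) and within its length; both tubs stand upright at rest on the tray's floor; all keys have sprung back (all of step 1 and value of joint each of grey_key, left_fan_key, right_fan_key, green_key below 0.002 m); the robot touches nothing.
It fails at once if a bottle is hoisted clear of the bench (foot centre more than 85 mm up) (height (world z) of any of red_bottle, blue_bottle, yellow_bottle above 0.085 m).
It fails at once if the key of the locked-out fan is pressed ((horizontal distance between lockout_tag and left_fan_key_top below 0.06 m and value of joint left_fan_key above 0.004 m) or (horizontal distance between lockout_tag and right_fan_key_top below 0.06 m and value of joint right_fan_key above 0.004 m)).
It fails at once if two keys are pressed at once (value of joint each of grey_key, left_fan_key above 0.004 m or value of joint each of grey_key, right_fan_key above 0.004 m or value of joint each of grey_key, green_key above 0.004 m or value of joint each of left_fan_key, right_fan_key above 0.004 m or value of joint each of left_fan_key, green_key above 0.004 m or value of joint each of right_fan_key, green_key above 0.004 m).
It fails at once if a bystander is moved more than 5 cm (distance of any of amber_vial, pink_vial from where it was at the start of the episode above 0.05 m).
Of red_bottle, blue_bottle, yellow_bottle only 2 to 3 are there at a start; the rules pass over those that are not, and their reading is None.
At some moment in a run one of red_bottle, blue_bottle, yellow_bottle may be knocked a few centimetres aside while the robot is not near it.
Once in a run the grip may slacken for a moment while it holds something.
It also fails if it takes over 210 s, if anything falls off the work surface, if the arm or the gripper's body presses on something with over 40 N, if the wrist force passes 120 N, or if a joint passes its speed limit or range.

## Working session

There is one attempt and no reset: what is moved stays moved. The work goes in short steps, Python scripts to look and compute and a tool call to move; the robot and the scene stay as the last step left them, time stands still between calls to the robot, and variables do not carry over. Pictures are saved under pics/ and viewed, at most 14 in all, crops included, and the job is handed in when it is done.

Besides the shell and the picture viewer there is one more tool, called after ">>>" by a JSON object that holds its "method" and its "body". move_arm: Moves the arm, as the interface text tells. Its arguments: {"type":"object","properties":{"targets":{"type":"array"},"grip_force":{"type":"number"}},"required":["targets"]}

```bash
mkdir -p pics; cat > h.py <<'E'
import numpy as np, cv2
from bench import r
from scipy.spatial.transform import Rotation as R
def snap(name,fn,crop=None,scale=1):
    c=r.camera(name); im=c["image"]
    np.savez(''+name+'.npz',T=np.array(c["cam_to_world"]),f=im.shape[0]/2/np.tan(np.radians(c["vertical_fov"])/2),c=[c["cx"],c["cy"]],im=im)
    if crop: x0,y0,x1,y1=crop; im=im[y0:y1,x0:x1]
    if scale!=1: im=cv2.resize(im,None,fx=scale,fy=scale,interpolation=cv2.INTER_CUBIC)
    cv2.imwrite('pics/'+fn,im)
def w(name,u,v,z):
    d=np.load(''+name+'.npz'); T=d['T']
    ray=T[:3,:3]@np.array([(u-d['c'][0])/d['f'],(v-d['c'][1])/d['f'],1]); o=T[:3,3]
    return (o+ray*(z-o[2])/ray[2]).round(4)
def st():
    s=r.read_state(); print('t',round(s['time'],2),'p',np.round(s['ee_pos'],4),'q',np.round(s['eef_rot'],4),'F',np.round(s['ft_force'],1),'w',round(s['width'],4),'g',np.round(s['grip_force'],1)); return s
def pix(name,p):
    d=np.load(''+name+'.npz'); T=d['T']
    q=T[:3,:3].T@(np.array(p)-T[:3,3]); return (q[:2]/q[2]*d['f']+d['c']).round(1)
E
python3 - <<'E'
from h import *
s=st(); print(R.from_quat(s['eef_rot']).as_matrix().round(3))
snap('top','top1.png',scale=1.4); snap('side','side1.png',scale=1.4)
for n in('top','side'):
    d=np.load(n+'.npz'); print(d['T'].round(3),d['f'],d['c'])
E
```

```text
t 0.0 p [ 0.2082 -0.5889  0.2218] q [ 9.856e-01  1.691e-01 -1.000e-04 -7.000e-04] F [-0.2  0.2  0.2] w 0.0869 g 0.0
[[ 0.943  0.333 -0.001]
 [ 0.333 -0.943  0.001]
 [-0.    -0.001 -1.   ]]
[[-0.021 -0.984  0.174  0.318]
 [-1.     0.02  -0.012 -0.009]
 [ 0.009 -0.175 -0.985  1.131]
 [ 0.     0.     0.     1.   ]] 470.7438488759303 [282.14511739 212.93794539]
[[-0.997 -0.055  0.048  0.463]
 [-0.072  0.685 -0.725  0.719]
 [ 0.007 -0.726 -0.687  0.753]
 [ 0.     0.     0.     1.   ]] 399.76870243125194 [282.25841975 213.32554939]
```

View pics/top1.png

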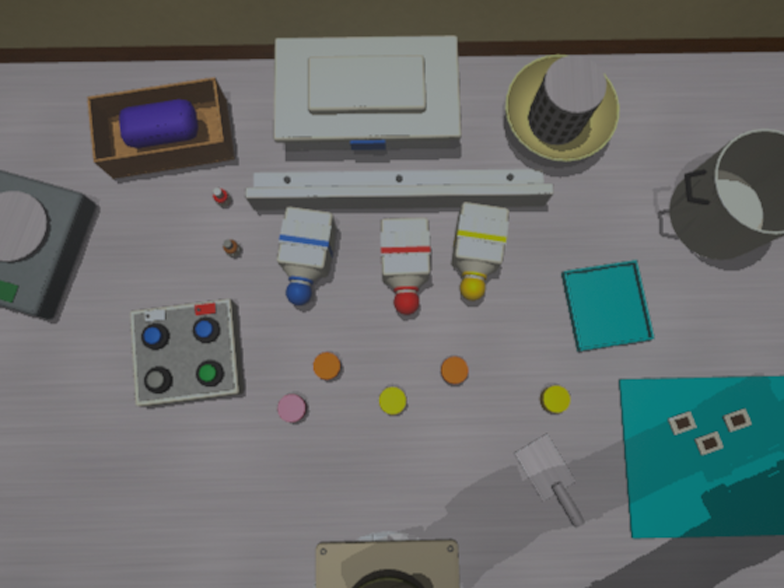

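View pics/side1.png

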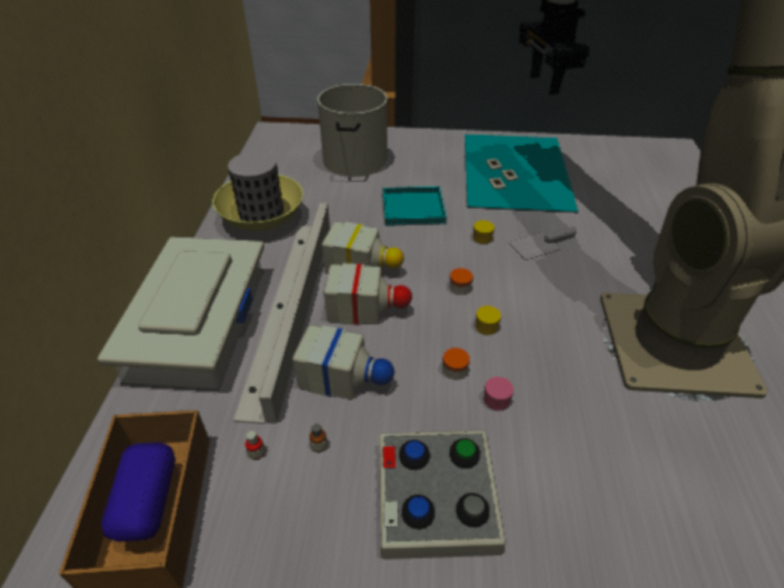

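The top view (×1.4) shows three bottles, with balls at blue (298,293), red (406,301) and yellow (472,287). The candidate tubs are orange (327,366) and (455,370), yellow (393,401) and (556,400), and pink (291,408). Only the two orange-lidded ones fit the description. The red tag is at (205,309), beyond the right fan key (205,328), so the left fan key (154,335) is the one to press. I'll confirm both in enlarged crops.

```bash
python3 - <<'E'
from h import *
im=np.load('top.npz')['im']
a=im[135:305,175:400]; cv2.imwrite('pics/cropA.png',cv2.resize(a,None,fx=3.5,fy=3.5,interpolation=cv2.INTER_CUBIC))
b=im[205:300,85:215];b=cv2.resize(b,None,fx=3,fy=3,interpolation=cv2.INTER_CUBIC)
c=im[180:260,395:475];c=cv2.resize(c,None,fx=3.5,fy=3.5,interpolation=cv2.INTER_CUBIC)
o=np.zeros((290,680,3),np.uint8);o[:b.shape[0],:390]=b;o[:280,400:680]=c
cv2.imwrite('pics/cropB.png',o)
E
```

```text
(no output)
```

View pics/cropA.png

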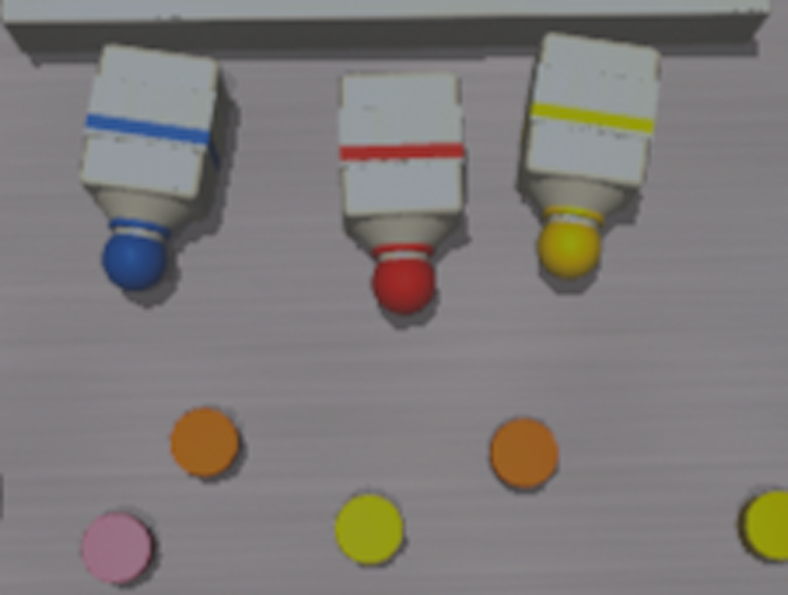

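View pics/cropB.png

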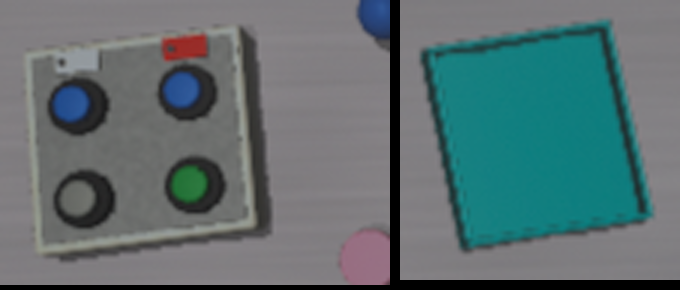

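```bash
python3 - <<'E'
from h import *
A=lambda X,Y,z:w('top',175+X/3.5,135+Y/3.5,z)
B=lambda X,Y,z:w('top',85+X/3,205+Y/3,z)
C=lambda X,Y,z:w('top',395+(X-400)/3.5,180+Y/3.5,z)
for n,b,f in(('blue',(135,260),(161,52)),('red',(405,284),(398,72)),('yel',(569,247),(603,41))):
    p=A(*b,.04);q=A(*f,.08); d=q-p; print(n,p,q,np.hypot(*d[:2]),np.degrees(np.arctan2(d[1],d[0])))
print('tubs',A(205,442,.034),A(524,453,.034))
print('wall',A(5,20,.07),A(768,13,.07))
for z in(.045,.05,.055,.06):
    k=[B(71,104,z),B(182,90,z),B(78,199,z),B(189,184,z)]
    print(z,*k,[np.linalg.norm(k[0]-k[1]).round(4),np.linalg.norm(k[0]-k[2]).round(4),np.linalg.norm(k[2]-k[3]).round(4)])
t=[C(424,50,.02),C(608,22,.02),C(650,215,.02),C(465,248,.02)];print('tray',*t,np.mean(t,0),[np.linalg.norm(t[i]-t[i-1]).round(3) for i in range(4)])
print('vials',w('top',219/1.4,194/1.4,.05),w('top',231/1.4,246/1.4,.05))
E
```

```text
blue [0.5228 0.1383 0.04  ] [0.6551 0.1163 0.08  ] 0.1341167029120534 -9.441252419990429
red [ 0.5028 -0.0429  0.04  ] [ 0.6384 -0.0405  0.08  ] 0.13562123727499312 1.013978722785302
yel [ 0.5259 -0.1542  0.04  ] [ 0.6573 -0.1774  0.08  ] 0.13343237987834883 -10.012954688944085
tubs [0.4001 0.0923 0.034 ] [ 0.3885 -0.1192  0.034 ]
wall [0.6826 0.222  0.07  ] [ 0.6781 -0.2912  0.07  ]
0.045 [0.4551 0.3796 0.045 ] [0.4643 0.2946 0.045 ] [0.3822 0.3711 0.045 ] [0.3918 0.2871 0.045 ] [np.float64(0.0855), np.float64(0.0734), np.float64(0.0845)]
0.05 [0.4545 0.3778 0.05  ] [0.4636 0.2932 0.05  ] [0.3819 0.3694 0.05  ] [0.3915 0.2858 0.05  ] [np.float64(0.0851), np.float64(0.0731), np.float64(0.0841)]
0.055 [0.4539 0.376  0.055 ] [0.4629 0.2918 0.055 ] [0.3816 0.3676 0.055 ] [0.3911 0.2844 0.055 ] [np.float64(0.0847), np.float64(0.0728), np.float64(0.0837)]
0.06 [0.4532 0.3742 0.06  ] [0.4623 0.2904 0.06  ] [0.3813 0.3659 0.06  ] [0.3908 0.283  0.06  ] [np.float64(0.0843), np.float64(0.0724), np.float64(0.0834)]
tray [ 0.5545 -0.3136  0.02  ] [ 0.5718 -0.4429  0.02  ] [ 0.4369 -0.46    0.02  ] [ 0.417  -0.3324  0.02  ] [ 0.49505  -0.387225  0.02    ] [np.float64(0.139), np.float64(0.13), np.float64(0.136), np.float64(0.129)]
vials [0.6958 0.2742 0.05  ] [0.6037 0.2518 0.05  ]
```

Both crops agree: orange tubs at cropA (205,442) and (524,453); red tag beyond the right fan key, white tag beyond the left. Sizes fit: keys 84/72 mm apart at z≈0.055, tray 138×130 mm. Tubs first.

```bash
cat >> h.py <<'E'
def plan(*wp):
    "waypoints (x,y,z,yaw_deg), tool down; prints tool-axis shift (cm) then turn about tool z (rad)"
    s=r.read_state(); p=np.array(s['ee_pos']); M=R.from_quat(s['eef_rot'])
    print('now',p.round(4),'yaw',np.degrees(np.arctan2(*M.as_matrix()[[1,0],0])).round(1),'t',round(s['time'],2))
    for q in wp:
        T=R.from_euler('z',q[3],degrees=True)*R.from_euler('x',180,degrees=True)
        print((100*M.inv().apply(np.array(q[:3])-p)).round(2),(M.inv()*T).as_rotvec().round(3)); p=np.array(q[:3]);M=T
E
python3 - <<'E'
from h import *
plan((.3885,-.1192,.2,7.7),(.3885,-.1192,.006,7.7),(.3885,-.1192,.1,7.7),(.525,-.383,.1,7.7),(.525,-.383,.011,7.7),(.525,-.383,.15,7.7))
E
```

```text
now [ 0.2082 -0.5889  0.2218] yaw 19.5 t 0.1
[ 32.66 -38.28   2.23] [-0.001  0.     0.205]
[ 0.  -0.  19.4] [0. 0. 0.]
[ 0.   0.  -9.4] [0. 0. 0.]
[ 9.99 27.97  0.  ] [0. 0. 0.]
[ 0.  -0.   8.9] [0. 0. 0.]
[  0.    0.  -13.9] [0. 0. 0.]
```

>>> {"method": "move_arm", "body": {"targets": [[[3.27,-3.83,0.22],[0,0,0],85],[[3.27,-3.83,0.22],[0,0,0],85],[[3.27,-3.83,0.22],[0,0,0],85],[[3.27,-3.83,0.22],[0,0,0],85],[[3.27,-3.83,0.22],[0,0,0],85],[[3.27,-3.83,0.22],[0,0,0],85],[[3.27,-3.83,0.22],[0,0,0],85],[[3.27,-3.83,0.22],[0,0,0],85],[[3.27,-3.83,0.22],[0,0,0],85],[[3.23,-3.81,0.25],[0,0,0],85],[[0,0,0],[0,0,0.1],85],[[0,0,0],[0,0,0.105],85],[[0,0,4],[0,0,0],85],[[0,0,4],[0,0,0],85],[[0,0,4],[0,0,0],85],[[0,0,0],[0,0,0],85]], "grip_force": 20}}

```text
time: 2.1
ee_pos: [0.3865, -0.1187, 0.0782]
eef_rot: [0.998, 0.068, -0.002, -0.001]
ft_force: [-0.4, -0.8, -0.1]
width: 0.0742
grip_force: 0.0
```

```bash
python3 - <<'E'
from h import *
plan((.3885,-.1192,.006,7.7))
snap('wrist','w1.png')
for p in((.3885,-.1192,.034),(.4001,.0923,.034)): print(pix('wrist',p))
E
```

```text
now [ 0.3865 -0.1187  0.0782] yaw 7.7 t 2.1
[0.22 0.1  7.22] [-0.003  0.005  0.001]
[277.9 229.5]
[-21.8 175.1]
```

View pics/w1.png

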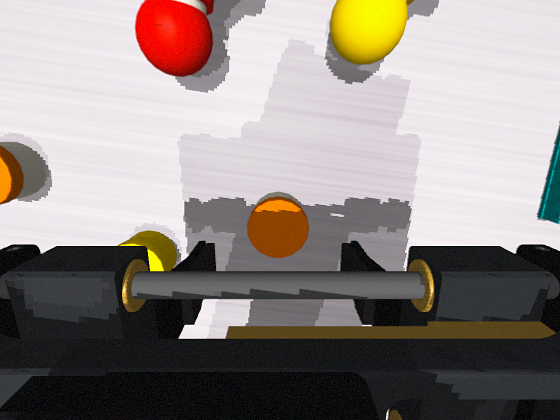

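The wrist view shows the orange tub at (278,227), against a predicted (278,229), so the measurement holds. I'll descend, grip and carry it.

>>> {"method": "move_arm", "body": {"targets": [[[0.2,0.1,3],[0,0,0],85],[[0,0,3],[0,0,0],85],[[0,0,1.1],[0,0,0],85],[[0,0,0],[0,0,0],85],[[0,0,0],[0,0,0],20],[[0,0,0],[0,0,0],20],[[0,0,0],[0,0,0],20],[[0,0,0],[0,0,0],20],[[0,0,0],[0,0,0],20],[[0,0,-3],[0,0,0],20],[[0,0,-3],[0,0,0],20],[[0,0,-3.2],[0,0,0],20]], "grip_force": 20}}

```text
time: 3.65
ee_pos: [0.3904, -0.1201, 0.1019]
eef_rot: [0.998, 0.067, -0.0, -0.0]
ft_force: [0.1, -0.3, -0.3]
width: 0.0453
grip_force: 20.0
```

>>> {"method": "move_arm", "body": {"targets": [[[1.4,4,0],[0,0,0],20],[[1.4,4,0],[0,0,0],20],[[1.4,4,0],[0,0,0],20],[[1.4,4,0],[0,0,0],20],[[1.4,4,0],[0,0,0],20],[[1.4,4,0],[0,0,0],20],[[1.4,3.9,0],[0,0,0],20],[[0,0,3],[0,0,0],20],[[0,0,3],[0,0,0],20],[[0,0,0],[0,0,0],20]]}}

```text
time: 4.9
ee_pos: [0.5236, -0.3825, 0.0384]
eef_rot: [0.998, 0.067, -0.002, -0.002]
ft_force: [-0.0, -0.0, -0.3]
width: 0.0455
grip_force: 20.0
```

```bash
python3 - <<'E'
from h import *
st()
plan((.525,-.383,.0105,7.7),(.525,-.383,.11,7.7),(.4001,.0923,.11,7.7),(.4001,.0923,.006,7.7),(.4001,.0923,.11,7.7),(.465,-.391,.11,7.7))
E
```

```text
t 4.9 p [ 0.5236 -0.3825  0.0384] q [ 0.9977  0.0674 -0.0021 -0.0017] F [-0.  -0.  -0.3] w 0.0455 g 20.0
now [ 0.5236 -0.3825  0.0384] yaw 7.7 t 4.9
[0.14 0.08 2.79] [-0.004  0.004  0.001]
[ 0.    0.   -9.95] [0. 0. 0.]
[ -6.01 -48.77  -0.  ] [0. 0. 0.]
[ 0.  -0.  10.4] [0. 0. 0.]
[  0.    0.  -10.4] [0. 0. 0.]
[-4.000e-02  4.876e+01  0.000e+00] [0. 0. 0.]
```

>>> {"method": "move_arm", "body": {"targets": [[[0.1,0.1,1.5],[0,0,0],20],[[0,0,1.2],[0,0,0],20],[[0,0,0.1],[0,0,0],20],[[0,0,0],[0,0,0],20],[[0,0,0],[0,0,0],75],[[0,0,0],[0,0,0],75],[[0,0,0],[0,0,0],75],[[0,0,-5],[0,0,0],85],[[0,0,-5],[0,0,0],85]]}}

```text
time: 6.02
ee_pos: [0.5262, -0.3841, 0.1142]
eef_rot: [0.998, 0.067, -0.0, -0.0]
ft_force: [1.0, 0.2, 0.9]
width: 0.0727
grip_force: 0.0
```

>>> {"method": "move_arm", "body": {"targets": [[[-0.5,-4.06,0],[0,0,0],85],[[-0.5,-4.06,0],[0,0,0],85],[[-0.5,-4.06,0],[0,0,0],85],[[-0.5,-4.06,0],[0,0,0],85],[[-0.5,-4.06,0],[0,0,0],85],[[-0.5,-4.06,0],[0,0,0],85],[[-0.5,-4.06,0],[0,0,0],85],[[-0.5,-4.06,0],[0,0,0],85],[[-0.5,-4.06,0],[0,0,0],85],[[-0.5,-4.06,0],[0,0,0],85],[[-0.5,-4.06,0],[0,0,0],85],[[-0.5,-4.06,0],[0,0,0],85],[[0,0,3],[0,0,0],85],[[0,0,0],[0,0,0],85]]}}

```text
time: 7.78
ee_pos: [0.4002, 0.0903, 0.0822]
eef_rot: [0.998, 0.068, -0.001, 0.0]
ft_force: [-1.5, 0.6, 0.8]
width: 0.0737
grip_force: 0.0
```

```bash
python3 - <<'E'
from h import *
plan((.4001,.0923,.006,7.7))
E
```

```text
now [0.4002 0.0903 0.0822] yaw 7.8 t 7.78
[ 0.04 -0.2   7.62] [-0.     0.003  0.001]
```

>>> {"method": "move_arm", "body": {"targets": [[[0,-0.2,3],[0,0,0],85],[[0,0,3],[0,0,0],85],[[0,0,1.6],[0,0,0],85],[[0,0,0],[0,0,0],85],[[0,0,0],[0,0,0],20],[[0,0,0],[0,0,0],20],[[0,0,0],[0,0,0],20],[[0,0,0],[0,0,0],20],[[0,0,0],[0,0,0],20],[[0,0,-3],[0,0,0],20],[[0,0,-3],[0,0,0],20],[[0,0,-4],[0,0,0],20]]}}

```text
time: 9.28
ee_pos: [0.4005, 0.0923, 0.1077]
eef_rot: [0.998, 0.067, -0.001, -0.0]
ft_force: [0.7, -0.4, -0.5]
width: 0.0457
grip_force: 20.0
```

>>> {"method": "move_arm", "body": {"targets": [[[0,4.06,0],[0,0,0],20],[[0,4.06,0],[0,0,0],20],[[0,4.06,0],[0,0,0],20],[[0,4.06,0],[0,0,0],20],[[0,4.06,0],[0,0,0],20],[[0,4.06,0],[0,0,0],20],[[0,4.06,0],[0,0,0],20],[[0,4.06,0],[0,0,0],20],[[0,4.06,0],[0,0,0],20],[[0,4.06,0],[0,0,0],20],[[0,4.06,0],[0,0,0],20],[[0,4.06,0],[0,0,0],20],[[0,0,3],[0,0,0],20],[[0,0,2],[0,0,0],20],[[0,0,0],[0,0,0],20],[[0,0,0],[0,0,0],20]]}}

```text
time: 11.28
ee_pos: [0.4674, -0.3902, 0.0581]
eef_rot: [0.998, 0.068, 0.0, 0.0]
ft_force: [-0.1, 0.1, -0.7]
width: 0.0454
grip_force: 20.0
```

```bash
python3 - <<'E'
from h import *
st();plan((.465,-.391,.0105,7.7))
E
```

```text
t 11.28 p [ 0.4674 -0.3902  0.0581] q [9.977e-01 6.770e-02 4.000e-04 3.000e-04] F [-0.1  0.1 -0.7] w 0.0454 g 20.0
now [ 0.4674 -0.3902  0.0581] yaw 7.8 t 11.28
[-0.25  0.04  4.76] [ 0.001 -0.001  0.001]
```

>>> {"method": "move_arm", "body": {"targets": [[[-0.2,0,2],[0,0,0],20],[[0,0,1.5],[0,0,0],20],[[0,0,1.2],[0,0,0],20],[[0,0,0],[0,0,0],20],[[0,0,0],[0,0,0],75],[[0,0,0],[0,0,0],75],[[0,0,0],[0,0,0],75],[[0,0,-5],[0,0,0],75],[[0,0,-5],[0,0,0],75],[[0,0,-5],[0,0,0],75],[[0,0,-1],[0,0,0],75]]}}

```text
time: 12.65
ee_pos: [0.4663, -0.3918, 0.1744]
eef_rot: [0.998, 0.067, 0.002, 0.002]
ft_force: [-0.4, -0.8, -0.0]
width: 0.0654
grip_force: 0.0
```

```bash
python3 - <<'E'
from h import *
snap('top','top2.png',scale=1.4)
plan((.5259,-.1542,.12,-10),(.5259,-.1542,.021,-10))
E
```

```text
now [ 0.466  -0.3916  0.1736] yaw 7.7 t 12.7
[  9.11 -22.74   5.31] [ 0.003 -0.004  0.309]
[ 0.  -0.   9.9] [0. 0. 0.]
```

View pics/top2.png

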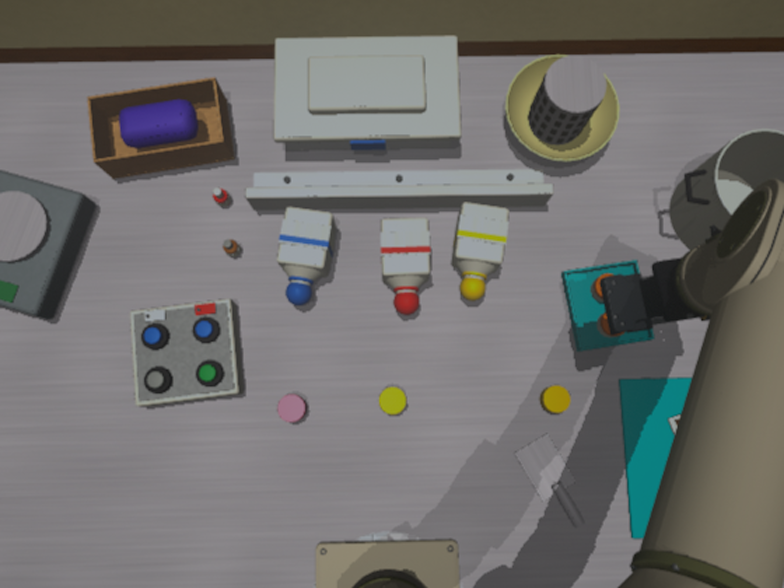

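The top view shows both tubs in the tray (603,288) and (608,323), with the bottles unmoved. Now the yellow bottle.

>>> {"method": "move_arm", "body": {"targets": [[[1.5,-3.79,0],[0,0,0],72],[[1.5,-3.79,0],[0,0,0],72],[[1.5,-3.79,0],[0,0,0],72],[[1.5,-3.79,0],[0,0,0],72],[[1.5,-3.79,0],[0,0,0],72],[[1.6,-3.79,0],[0,0,0.155],72],[[0,0,4],[0,0,0.155],72],[[0,0,4],[0,0,0],72],[[0,0,0],[0,0,0],72]]}}

```text
time: 13.82
ee_pos: [0.5216, -0.1524, 0.0867]
eef_rot: [0.996, -0.087, -0.003, -0.001]
ft_force: [0.2, 0.3, -0.0]
width: 0.0627
grip_force: 0.0
```

```bash
python3 - <<'E'
from h import *
plan((.5259,-.1542,.021,-10))
snap('wrist','w2.png')
print(pix('wrist',(.5259,-.1542,.04)))
E
```

```text
now [ 0.5216 -0.1524  0.0867] yaw -10.0 t 13.82
[0.5  0.11 6.56] [-0.001  0.007 -0.   ]
[277.9 225.3]
```

View pics/w2.png

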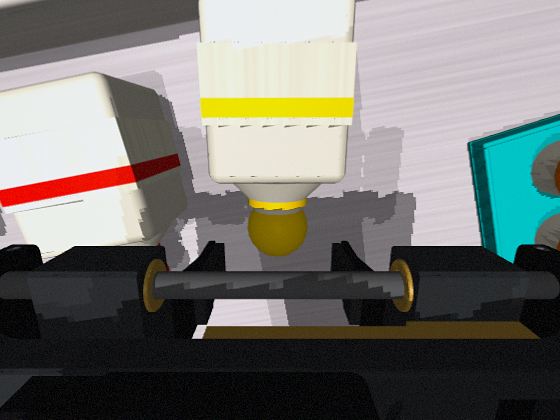

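The wrist view shows the yellow ball at about (278,227), as predicted. I'll pinch it, draw it back about 7 cm so the foot can swing, and tip the first half.

>>> {"method": "move_arm", "body": {"targets": [[[0.5,0.1,3],[0,0,0],72],[[0,0,3],[0,0,0],72],[[0,0,0.5],[0,0,0],72],[[0,0,0],[0,0,0],72],[[0,0,0],[0,0,0],20],[[0,0,0],[0,0,0],20],[[0,0,0],[0,0,0],20],[[0,0,0],[0,0,0],20],[[-1,0,0],[0,0,0],20],[[-1.5,0,0],[0,0,0],20],[[-1.5,0,0],[0,0,0],20],[[-1.5,0,0],[0,0,0],20],[[-1.5,0,0],[0,0,0],20],[[0,0,0],[0,0,0],20]], "grip_force": 20}}

```text
time: 15.62
ee_pos: [0.4578, -0.1425, 0.0251]
eef_rot: [0.996, -0.088, -0.002, 0.0]
ft_force: [-9.2, 2.2, 14.1]
width: 0.0425
grip_force: 20.0
```

>>> {"method": "move_arm", "body": {"targets": [[[0.32,0,-1],[0,0,0],20],[[0.43,0,-1],[0,0,0],20],[[0.6,0,-1.1],[0,0,0],20],[[0.63,0,-1.1],[0,0,0],20],[[0.79,0,-0.95],[0,0,0],20],[[0.8,0,-0.95],[0,0,0],20],[[0.95,0,-0.8],[0,0,0],20],[[0.95,0,-0.8],[0,0,0],20],[[0,0,0],[0,0,0],20],[[0,0,0],[0,0,0],20]]}}

```text
time: 16.88
ee_pos: [0.5138, -0.1523, 0.1019]
eef_rot: [0.996, -0.087, -0.0, -0.0]
ft_force: [-0.3, -0.3, -0.2]
width: 0.0426
grip_force: 20.0
```

```bash
python3 - <<'E'
from h import *
st();snap('side','s2.png',crop=(130,80,430,330),scale=2)
E
```

```text
t 16.88 p [ 0.5138 -0.1523  0.1019] q [ 9.962e-01 -8.750e-02 -3.000e-04 -0.000e+00] F [-0.3 -0.3 -0.2] w 0.0426 g 20.0
```

View pics/s2.png

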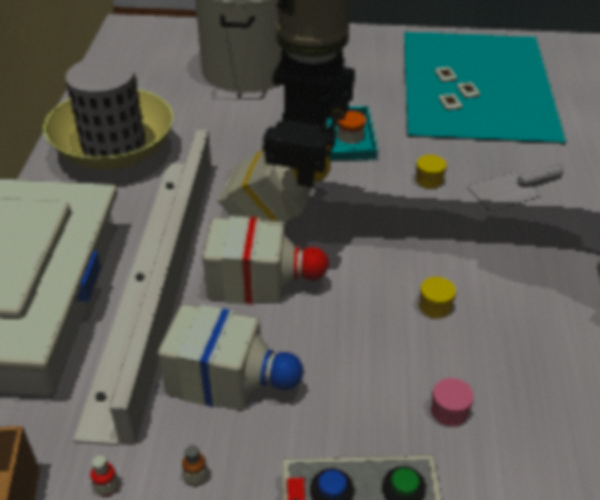

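The side view shows the yellow bottle tipping on its near foot edge, clear of the wall, and pivoting in the pinch. I'll continue over the top.

>>> {"method": "move_arm", "body": {"targets": [[[1.07,0,-0.65],[0,0,0],20],[[1.07,0,-0.6],[0,0,0],20],[[1.16,0,-0.45],[0,0,0],20],[[1.16,0,-0.4],[0,0,0],20],[[1.2,0,-0.25],[0,0,0],20],[[1.2,0,-0.2],[0,0,0],20],[[1.24,0,-0.05],[0,0,0],20],[[1.24,0,0],[0,0,0],20],[[1.2,0,0.2],[0,0,0],20],[[1.2,0,0.25],[0,0,0],20],[[0,0,0],[0,0,0],20],[[0,0,0],[0,0,0],20]]}}

```text
time: 18.42
ee_pos: [0.6298, -0.1727, 0.1239]
eef_rot: [0.996, -0.087, 0.0, -0.0]
ft_force: [0.4, 0.3, 1.1]
width: 0.0427
grip_force: 20.0
```

```bash
python3 - <<'E'
from h import *
st();snap('side','s3.png',crop=(130,80,430,330),scale=2)
E
```

```text
t 18.43 p [ 0.6298 -0.1727  0.1239] q [ 9.962e-01 -8.740e-02  2.000e-04 -0.000e+00] F [0.4 0.3 1.1] w 0.0427 g 20.0
```

View pics/s3.png

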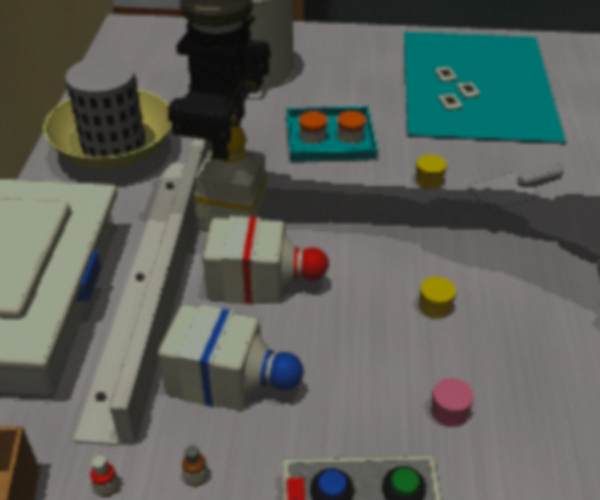

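The yellow bottle is upright at the wall, about 3 mm high. I'll set it down, release, and move to red.

>>> {"method": "move_arm", "body": {"targets": [[[0,0,0.3],[0,0,0],20],[[0,0,0],[0,0,0],20],[[0,0,0],[0,0,0],60],[[0,0,0],[0,0,0],68],[[0,0,0],[0,0,0],72],[[0,0,-3],[0,0,0],72],[[0,0,-4],[0,0,0],72],[[0,0,0],[0,0,0],72]]}}

```text
time: 19.48
ee_pos: [0.6311, -0.1733, 0.1941]
eef_rot: [0.996, -0.088, 0.002, 0.001]
ft_force: [-0.0, 0.6, -0.1]
width: 0.0625
grip_force: 0.0
```

```bash
python3 - <<'E'
from h import *
st()
snap('top','top3.png',crop=(170,120,410,300),scale=3.3)
plan((.5028,-.0429,.19,1),(.5028,-.0429,.019,1))
E
```

```text
t 19.48 p [ 0.6311 -0.1733  0.1941] q [ 9.961e-01 -8.770e-02  2.500e-03  6.000e-04] F [-0.   0.6 -0.1] w 0.0625 g 0.0
now [ 0.6301 -0.1732  0.1919] yaw -10.1 t 19.52
[-14.81 -10.6    0.15] [ 0.001 -0.002 -0.193]
[-0.  -0.  17.1] [0. 0. 0.]
```

View pics/top3.png

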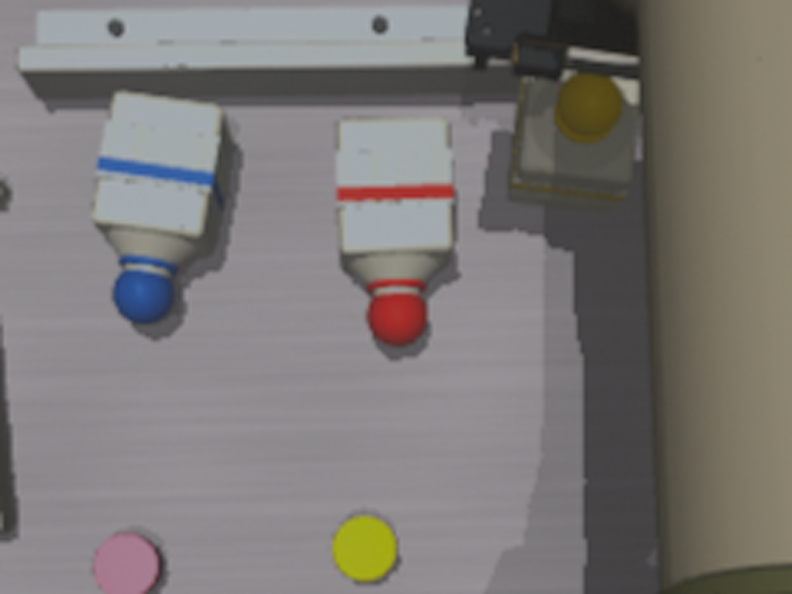

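Yellow stands with its ball at (589,107) and red is unmoved at (398,317). Red is next.

>>> {"method": "move_arm", "body": {"targets": [[[-3.7,-2.65,0],[0,0,0],72],[[-3.7,-2.65,0],[0,0,0],72],[[-3.7,-2.65,0],[0,0,0],72],[[-3.7,-2.65,0],[0,0,-0.095],72],[[0,0,4],[0,0,-0.098],72],[[0,0,4],[0,0,0],72],[[0,0,2],[0,0,0],72],[[0,0,0],[0,0,0],72],[[0,0,0],[0,0,0],72]]}}

```text
time: 20.65
ee_pos: [0.5026, -0.0427, 0.0912]
eef_rot: [1.0, 0.009, 0.0, 0.0]
ft_force: [-0.1, -0.1, 0.3]
width: 0.0629
grip_force: 0.0
```

```bash
cat >> h.py <<'E'
def blobs(name):
    c=r.camera(name); im=c["image"]
    np.savez(''+name+'.npz',T=np.array(c["cam_to_world"]),f=im.shape[0]/2/np.tan(np.radians(c["vertical_fov"])/2),c=[c["cx"],c["cy"]],im=im)
    h=cv2.cvtColor(im,cv2.COLOR_BGR2HSV)
    for n,lo,hi in(('red',0,7),('orange',8,17),('yel',22,34),('grn',50,70),('blue',105,122),('pink',150,178)):
        m=cv2.inRange(h,(lo,110,60),(hi,255,255)); k,_,s,ce=cv2.connectedComponentsWithStats(m)
        print(n,[(ce[i].round(1).tolist(),s[i][:5].tolist()) for i in range(1,k) if s[i][4]>60])
E
python3 - <<'E'
from h import *
blobs('wrist'); print(pix('wrist',(.5028,-.0429,.04)))
plan((.5028,-.0429,.019,1))
E
```

```text
red [([275.0, 114.3], [201, 105, 149, 20, 2799]), ([275.4, 207.8], [247, 201, 57, 13, 408]), ([274.9, 234.3], [247, 212, 57, 46, 1771])]
orange []
yel [([440.4, 72.2], [407, 0, 133, 124, 1178]), ([550.9, 22.6], [540, 0, 20, 54, 848])]
grn []
blue [([54.3, 89.6], [0, 70, 119, 38, 2020]), ([31.0, 177.7], [0, 172, 65, 11, 473]), ([30.8, 205.4], [0, 183, 67, 46, 2488])]
pink []
[276.9 229.1]
now [ 0.5029 -0.0427  0.0915] yaw 1.0 t 20.7
[-0.02  0.01  7.25] [ 0.    -0.001  0.   ]
```

>>> {"method": "move_arm", "body": {"targets": [[[0,0,3],[0,0,0],72],[[0,0,3],[0,0,0],72],[[0,0,1.1],[0,0,0],72],[[0,0,0],[0,0,0],72],[[0,0,0],[0,0,0],20],[[0,0,0],[0,0,0],20],[[0,0,0],[0,0,0],20],[[0,0,0],[0,0,0],20],[[-1,0,0],[0,0,0],20],[[-1,0,0],[0,0,0],20],[[-1,0,0],[0,0,0],20],[[-1,0,0],[0,0,0],20],[[-0.8,0,0],[0,0,0],20],[[0,0,0],[0,0,0],20]], "grip_force": 20}}

```text
time: 22.45
ee_pos: [0.453, -0.0437, 0.0197]
eef_rot: [1.0, 0.009, -0.001, 0.0]
ft_force: [-4.4, 0.1, 9.1]
width: 0.0427
grip_force: 20.0
```

>>> {"method": "move_arm", "body": {"targets": [[[0.32,0,-1],[0,0,0],20],[[0.43,0,-1],[0,0,0],20],[[0.6,0,-1.1],[0,0,0],20],[[0.63,0,-1.1],[0,0,0],20],[[0.79,0,-0.95],[0,0,0],20],[[0.8,0,-0.95],[0,0,0],20],[[0.95,0,-0.8],[0,0,0],20],[[0.95,0,-0.8],[0,0,0],20],[[0,0,0],[0,0,0],20],[[0,0,0],[0,0,0],20]]}}

```text
time: 23.7
ee_pos: [0.5088, -0.0425, 0.0964]
eef_rot: [1.0, 0.009, -0.0, -0.0]
ft_force: [-1.6, 0.1, -0.1]
width: 0.043
grip_force: 20.0
```

>>> {"method": "move_arm", "body": {"targets": [[[1.07,0,-0.65],[0,0,0],20],[[1.07,0,-0.6],[0,0,0],20],[[1.16,0,-0.45],[0,0,0],20],[[1.16,0,-0.4],[0,0,0],20],[[1.2,0,-0.25],[0,0,0],20],[[1.2,0,-0.2],[0,0,0],20],[[1.24,0,-0.05],[0,0,0],20],[[1.24,0,0],[0,0,0],20],[[1.3,0,0.15],[0,0,0],20],[[1.4,0,0.2],[0,0,0],20],[[0,0,0],[0,0,0],20],[[0,0,0],[0,0,0],20]]}}

```text
time: 25.2
ee_pos: [0.6293, -0.0403, 0.1191]
eef_rot: [1.0, 0.009, -0.0, -0.0]
ft_force: [-0.2, 0.7, -3.5]
width: 0.0426
grip_force: 20.0
```

```bash
python3 - <<'E'
from h import *
st();blobs('side')
for n,p in(('red',(.631,-.04)),('yel',(.63,-.173))):
  print(n,'ball',pix('side',(*p,.136)))
print('yel top'); blobs('top')
E
```

```text
t 25.2 p [ 0.6293 -0.0403  0.1191] q [ 1.e+00  9.e-03 -2.e-04 -0.e+00] F [-0.2  0.7 -3.5] w 0.0426 g 20.0
red [([181.0, 317.7], [175, 312, 12, 11, 82]), ([277.5, 326.2], [273, 318, 10, 17, 151])]
orange [([285.9, 140.0], [280, 135, 13, 11, 120]), ([305.2, 139.9], [299, 135, 14, 11, 124]), ([96.9, 366.4], [43, 293, 99, 119, 1977])]
yel [([205.5, 138.9], [199, 126, 15, 29, 276]), ([161.5, 145.0], [151, 131, 23, 29, 366]), ([344.8, 164.8], [338, 157, 15, 17, 207]), ([347.9, 227.8], [340, 218, 18, 21, 306])]
grn [([332.3, 319.6], [326, 314, 14, 12, 134])]
blue [([236.7, 247.8], [230, 234, 14, 28, 109]), ([272.4, 264.2], [265, 256, 16, 17, 212]), ([295.6, 320.8], [289, 315, 14, 13, 152]), ([298.6, 361.8], [291, 355, 16, 15, 187])]
pink [([355.4, 280.3], [347, 270, 19, 22, 342])]
red ball [234.5 180.2]
yel ball [242.7 149.4]
yel top
red [([146.3, 220.4], [139, 217, 15, 8, 102])]
orange [([118.3, 90.3], [63, 56, 97, 60, 984]), ([433.9, 204.5], [425, 196, 19, 18, 278]), ([438.6, 230.1], [429, 221, 20, 19, 294])]
yel [([354.1, 148.5], [350, 142, 8, 15, 68]), ([279.9, 285.8], [271, 276, 19, 20, 301])]
grn [([4.9, 207.7], [0, 201, 12, 15, 133]), ([147.6, 266.0], [142, 260, 12, 13, 123])]
blue [([217.1, 171.5], [200, 168, 35, 9, 121]), ([212.8, 209.1], [205, 202, 17, 16, 217]), ([145.2, 234.6], [139, 229, 13, 12, 124]), ([108.2, 239.2], [102, 233, 13, 13, 130])]
pink []
```

>>> {"method": "move_arm", "body": {"targets": [[[0,0,0.25],[0,0,0],20],[[0,0,0],[0,0,0],20],[[0,0,0],[0,0,0],60],[[0,0,0],[0,0,0],68],[[0,0,0],[0,0,0],72],[[0,0,-3],[0,0,0],72],[[0,0,-4],[0,0,0],72],[[-3.7,-2.4,0],[0,0,0],72],[[-3,-5,0],[0,0,0.09],72],[[-2,-5,0],[0,0,0.09],72],[[-2,-5,0],[0,0,0],72],[[0,0,0],[0,0,0],72]]}}

```text
time: 26.8
ee_pos: [0.5316, 0.1413, 0.1871]
eef_rot: [0.997, -0.077, 0.0, -0.001]
ft_force: [0.3, -0.8, 0.1]
width: 0.0627
grip_force: 0.0
```

```bash
python3 - <<'E'
from h import *
st();snap('side','s4.png',crop=(130,80,430,330),scale=2)
blobs('top'); print(pix('top',(.5228,.1383,.04)))
plan((.5228,.1383,.09,-9.4))
E
```

```text
t 26.8 p [0.5316 0.1413 0.1871] q [ 9.97e-01 -7.73e-02  0.00e+00 -7.00e-04] F [ 0.3 -0.8  0.1] w 0.0627 g 0.0
red [([288.7, 148.5], [280, 138, 19, 22, 322]), ([146.3, 220.4], [139, 217, 15, 8, 102])]
orange [([114.5, 89.1], [63, 56, 96, 60, 896]), ([433.9, 204.5], [425, 196, 19, 18, 278]), ([438.6, 230.1], [429, 221, 20, 19, 293])]
yel [([347.7, 151.9], [338, 141, 20, 22, 336]), ([396.4, 284.7], [386, 275, 21, 20, 328]), ([285.5, 282.7], [280, 277, 10, 14, 69])]
grn [([4.9, 207.7], [0, 201, 12, 15, 134]), ([147.6, 266.0], [142, 260, 12, 13, 124])]
blue [([262.0, 101.0], [250, 100, 25, 3, 73]), ([145.2, 234.6], [139, 229, 13, 12, 124]), ([108.2, 239.2], [102, 233, 13, 13, 130])]
pink []
[213.6 209.3]
now [0.5331 0.1362 0.1866] yaw -9.2 t 26.9
[-1.05 -0.05  9.66] [0.001 0.    0.003]
```

View pics/s4.png

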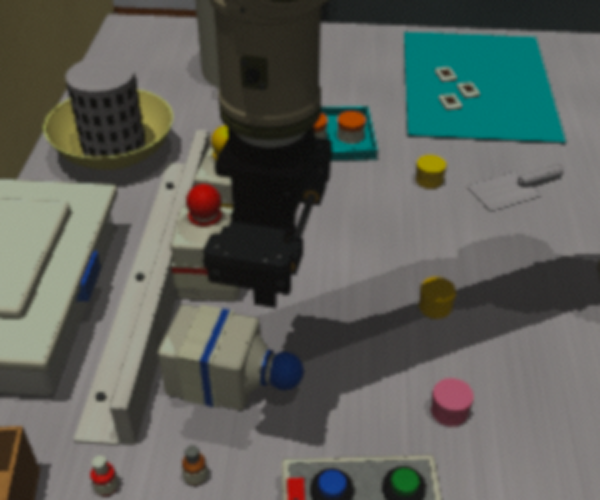

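Red and yellow stand upright at the wall; blue is still lying with its ball at (286,371). Blue is next.

>>> {"method": "move_arm", "body": {"targets": [[[-1.0,0,3],[0,0,0],72],[[0,0,3],[0,0,0],72],[[0,0,3.5],[0,0,0],72],[[0,0,0],[0,0,0],72],[[0,0,0],[0,0,0],72]]}}

```text
time: 27.52
ee_pos: [0.5242, 0.1373, 0.0929]
eef_rot: [0.997, -0.082, 0.001, -0.0]
ft_force: [-0.6, -0.6, 0.5]
width: 0.0629
grip_force: 0.0
```

```bash
python3 - <<'E'
from h import *
print('red',w('top',288.7,148.5,.136),'yel',w('top',347.7,151.9,.136))
blobs('wrist'); print(pix('wrist',(.5228,.1383,.04)))
plan((.5228,.1383,.019,-9.4))
E
```

```text
red [ 0.6375 -0.0392  0.136 ] yel [ 0.6273 -0.1688  0.136 ]
red [([32.4, 17.0], [7, 0, 43, 34, 775]), ([431.2, 54.2], [420, 0, 108, 102, 869]), ([553.3, 7.3], [544, 0, 16, 20, 188]), ([66.3, 28.8], [59, 15, 11, 26, 62])]
orange [([102.1, 143.3], [82, 127, 35, 34, 625])]
yel []
grn []
blue [([272.8, 119.4], [201, 110, 146, 19, 2634]), ([274.2, 210.9], [247, 204, 56, 12, 387]), ([274.3, 237.1], [246, 215, 57, 46, 1957])]
pink []
[275.5 230.9]
now [0.5245 0.1376 0.0933] yaw -9.3 t 27.57
[-0.19 -0.04  7.43] [-0.001 -0.002  0.001]
```

>>> {"method": "move_arm", "body": {"targets": [[[-0.2,0,3],[0,0,0],72],[[0,0,3],[0,0,0],72],[[0,0,1.3],[0,0,0],72],[[0,0,0],[0,0,0],72],[[0,0,0],[0,0,0],20],[[0,0,0],[0,0,0],20],[[0,0,0],[0,0,0],20],[[0,0,0],[0,0,0],20],[[-1,0,0],[0,0,0],20],[[-1.4,0,0],[0,0,0],20],[[-1.4,0,0],[0,0,0],20],[[-1.4,0,0],[0,0,0],20],[[-1.3,0,0],[0,0,0],20],[[0,0,0],[0,0,0],20]], "grip_force": 20}}

```text
time: 29.32
ee_pos: [0.455, 0.1491, 0.0187]
eef_rot: [0.997, -0.08, -0.001, 0.001]
ft_force: [-9.0, 0.5, 13.9]
width: 0.0428
grip_force: 20.0
```

>>> {"method": "move_arm", "body": {"targets": [[[0.32,0,-1],[0,0,0],20],[[0.43,0,-1],[0,0,0],20],[[0.6,0,-1.1],[0,0,0],20],[[0.63,0,-1.1],[0,0,0],20],[[0.79,0,-0.95],[0,0,0],20],[[0.8,0,-0.95],[0,0,0],20],[[0.95,0,-0.8],[0,0,0],20],[[0.95,0,-0.8],[0,0,0],20],[[0,0,0],[0,0,0],20],[[0,0,0],[0,0,0],20]]}}

```text
time: 30.58
ee_pos: [0.5109, 0.1399, 0.0954]
eef_rot: [0.997, -0.081, -0.0, 0.0]
ft_force: [-0.1, 0.2, -1.6]
width: 0.0424
grip_force: 20.0
```

>>> {"method": "move_arm", "body": {"targets": [[[1.07,0,-0.65],[0,0,0],20],[[1.07,0,-0.6],[0,0,0],20],[[1.16,0,-0.45],[0,0,0],20],[[1.16,0,-0.4],[0,0,0],20],[[1.2,0,-0.25],[0,0,0],20],[[1.2,0,-0.2],[0,0,0],20],[[1.24,0,-0.05],[0,0,0],20],[[1.24,0,0],[0,0,0],20],[[1.3,0,0.15],[0,0,0],20],[[1.4,0,0.2],[0,0,0],20],[[0,0,0],[0,0,0],20],[[0,0,0],[0,0,0],20]]}}

```text
time: 32.08
ee_pos: [0.6297, 0.1207, 0.118]
eef_rot: [0.997, -0.081, -0.0, -0.0]
ft_force: [-0.7, -0.3, -6.1]
width: 0.043
grip_force: 20.0
```

>>> {"method": "move_arm", "body": {"targets": [[[0,0,0.2],[0,0,0],20],[[0,0,0],[0,0,0],20]]}}

```text
time: 32.33
ee_pos: [0.63, 0.1207, 0.1165]
eef_rot: [0.997, -0.081, 0.0, -0.0]
ft_force: [0.2, -0.0, -3.5]
width: 0.0427
grip_force: 20.0
```

>>> {"method": "move_arm", "body": {"targets": [[[0,0,0.2],[0,0,0],20],[[0,0,0],[0,0,0],20],[[0,0,0],[0,0,0],60],[[0,0,0],[0,0,0],68],[[0,0,0],[0,0,0],72],[[0,0,-3],[0,0,0],72],[[0,0,-4],[0,0,0],72],[[-5,-2,0],[0,0,0],72],[[-5,-4,0],[0,0,0],0],[[-5,-4,0],[0,0,0],0],[[-5,-4,0],[0,0,0],0],[[-4,-4,0],[0,0,0],0],[[0,0,0],[0,0,0],0],[[0,0,0],[0,0,0],0]]}}

```text
time: 34.08
ee_pos: [0.4255, 0.3331, 0.1841]
eef_rot: [0.997, -0.081, 0.0, 0.0]
ft_force: [0.1, -0.6, -0.2]
width: 0.0103
grip_force: 0.0
```

```bash
python3 - <<'E'
from h import *
st();snap('side','s5.png',crop=(130,80,430,380),scale=1.9)
blobs('top')
plan((.3816,.3676,.1,-9.2))
E
```

```text
t 34.08 p [0.4255 0.3331 0.1841] q [ 9.967e-01 -8.110e-02  1.000e-04  4.000e-04] F [ 0.1 -0.6 -0.2] w 0.0103 g 0.0
red [([275.7, 148.7], [267, 139, 19, 21, 319]), ([146.1, 220.5], [139, 216, 15, 10, 108])]
orange [([117.9, 90.5], [63, 56, 97, 60, 977]), ([434.0, 204.5], [425, 196, 19, 18, 277]), ([438.6, 230.1], [429, 221, 20, 19, 292])]
yel [([347.6, 151.9], [338, 141, 20, 22, 335]), ([396.4, 284.7], [386, 275, 21, 20, 328]), ([279.9, 285.8], [271, 276, 19, 20, 301])]
grn [([147.8, 266.0], [143, 261, 11, 11, 99])]
blue [([262.2, 101.0], [250, 100, 25, 3, 74]), ([215.7, 150.9], [207, 142, 19, 20, 289]), ([146.1, 234.7], [141, 229, 11, 12, 104])]
pink []
now [0.4264 0.3319 0.1839] yaw -9.5 t 34.17
[-5.01 -2.79  8.39] [ 0.001  0.    -0.005]
```

View pics/s5.png

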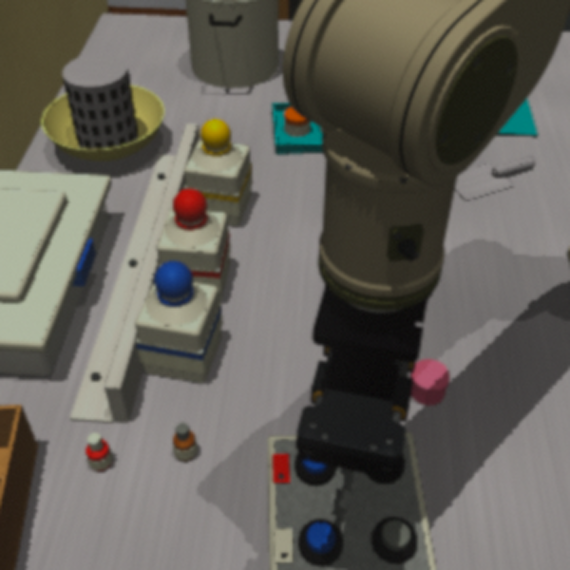

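All three stand upright. Red's ball has shifted sideways (the announced knock), so I'll check positions.

```bash
python3 - <<'E'
from h import *
fx=lambda y:.6806+.0088*y
for n,u,v in(('red',275.7,148.7),('yel',347.6,151.9),('blue',215.7,150.9)):
    p=w('top',u,v,.136); print(n,p,'foot x rel centreline',(p[0]-fx(p[1])-.01).round(4))
print('tubs',w('top',434,204.5,.038),w('top',438.6,230.1,.038))
# side-view upright check of the balls: predicted pixel vs seen
blobs('side')
for p in((.6375,-.0115),):print(pix('side',(*p,.136)))
for u,v in((275.7,148.7),(347.6,151.9),(215.7,150.9)): print(pix('side',w('top',u,v,.136)))
plan((.3816,.3676,.075,-9.2))
E
```

```text
red [ 0.6376 -0.0106  0.136 ] foot x rel centreline -0.0529
yel [ 0.6273 -0.1686  0.136 ] foot x rel centreline -0.0618
blue [0.635  0.1212 0.136 ] foot x rel centreline -0.0567
tubs [ 0.5244 -0.3835  0.038 ] [ 0.463  -0.3895  0.038 ]
red [([229.4, 189.3], [221, 179, 18, 22, 316]), ([181.0, 317.7], [175, 312, 12, 11, 81]), ([277.5, 326.4], [273, 318, 10, 17, 152])]
orange [([272.4, 38.0], [259, 0, 24, 90, 1083]), ([208.0, 85.6], [190, 84, 38, 4, 71]), ([284.8, 141.2], [280, 136, 12, 11, 91]), ([98.0, 363.1], [43, 293, 99, 127, 3623]), ([226.4, 312.1], [221, 308, 11, 9, 66])]
yel [([206.2, 138.9], [199, 126, 16, 30, 319]), ([162.5, 145.8], [152, 131, 33, 31, 384]), ([243.0, 151.9], [235, 142, 17, 20, 265])]
grn []
blue [([220.4, 227.0], [211, 217, 20, 24, 301]), ([297.0, 361.2], [291, 355, 13, 15, 142])]
pink [([355.3, 280.4], [346, 269, 20, 24, 369])]
[229.9 187.5]
[229.8 187.8]
[243.5 150.4]
[220.8 226.7]
now [0.4265 0.3319 0.1839] yaw -9.5 t 34.23
[-5.02 -2.79 10.89] [ 0.001  0.    -0.005]
```

All bottles are in their zones: foot x −53, −62 and −57 mm, with the ball heights consistent in the side view. Red is still against the wall. Now the grey key.

>>> {"method": "move_arm", "body": {"targets": [[[-2.5,-1.4,0],[0,0,0],0],[[-2.5,-1.4,0],[0,0,0],0],[[0,0,4],[0,0,0],0],[[0,0,4],[0,0,0],0],[[0,0,2],[0,0,0],0],[[0,0,0],[0,0,0],0],[[0,0,0],[0,0,0],0]]}}

```text
time: 35.1
ee_pos: [0.396, 0.3563, 0.083]
eef_rot: [0.997, -0.081, 0.0, 0.003]
ft_force: [0.5, 1.2, 1.2]
width: 0.0004
grip_force: 0.0
```

```bash
python3 - <<'E'
from h import *
st();plan((.3816,.3676,.055,-9.2))
snap('wrist','w5.png')
for p in((.3816,.3676,.055),(.4539,.376,.055),(.4629,.2918,.055),(.3911,.2844,.055)): print(pix('wrist',p))
E
```

```text
t 35.1 p [0.396  0.3563 0.083 ] q [ 9.967e-01 -8.130e-02  1.000e-04  2.600e-03] F [0.5 1.2 1.2] w 0.0004 g 0.0
now [0.396  0.3563 0.083 ] yaw -9.3 t 35.1
[-1.6  -0.89  2.79] [ 0.005 -0.001 -0.002]
[263.5 262.3]
[230.2 160.2]
[362.4 122.7]
[382.7 230.7]
```

View pics/w5.png

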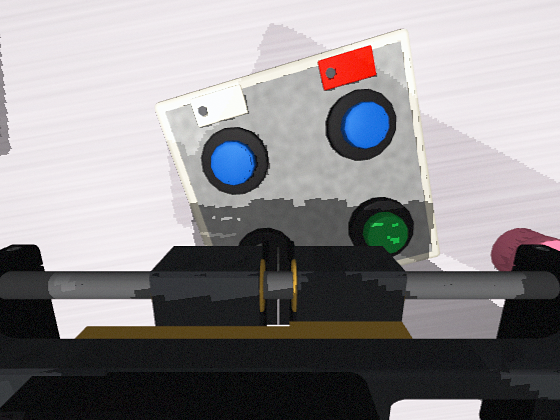

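The wrist view shows the keys at left fan (233,162), right fan with red tag (367,125), and green (385,232). Each is within 5 px (about 2 mm) of prediction.

>>> {"method": "move_arm", "body": {"targets": [[[-1.6,-0.9,0],[0,0,0],0],[[0,0,0],[0,0,0],0],[[0,0,1],[0,0,0],0],[[0,0,1],[0,0,0],0],[[0,0,0],[0,0,0],0],[[0,0,0],[0,0,0],0]]}}

```text
time: 35.9
ee_pos: [0.3809, 0.3672, 0.0618]
eef_rot: [0.997, -0.081, -0.0, 0.003]
ft_force: [-0.4, -0.8, 1.5]
width: 0.0005
grip_force: 0.7
```

>>> {"method": "move_arm", "body": {"targets": [[[0,0,0.3],[0,0,0],0],[[0,0,0.3],[0,0,0],0],[[0,0,0.3],[0,0,0],0],[[0,0,0],[0,0,0],0],[[0,0,0],[0,0,0],0]]}}

```text
time: 36.52
ee_pos: [0.3812, 0.3678, 0.0558]
eef_rot: [0.997, -0.081, 0.0, 0.003]
ft_force: [-8.2, -11.5, 34.0]
width: 0.0004
grip_force: 17.4
```

Grey is bottomed out (34 N at z 0.056), so key tops are at about 0.062. Next the left fan key, with the white tag.

```bash
python3 - <<'E'
from h import *
plan((.3812,.3678,.08,-9.3),(.453,.3735,.08,-9.3),(.453,.3735,.057,-9.3),(.453,.3735,.13,-9.3),(.391,.2826,.08,-9.3))
E
```

```text
now [0.3812 0.3678 0.0558] yaw -9.3 t 36.52
[ 0.01  0.02 -2.42] [ 0.006 -0.001  0.001]
[ 6.99 -1.72 -0.  ] [0. 0. 0.]
[ 0.  -0.   2.3] [0. 0. 0.]
[ 0.   0.  -7.3] [0. 0. 0.]
[-4.65  9.97  5.  ] [0. 0. 0.]
```

>>> {"method": "move_arm", "body": {"targets": [[[0,0,-2],[0,0,0],0],[[0,0,-2],[0,0,0],0],[[3.5,-0.85,0],[0,0,0],0],[[3.5,-0.85,0],[0,0,0],0],[[0,0,0],[0,0,0],0],[[0,0,0],[0,0,0],0]]}}

```text
time: 37.28
ee_pos: [0.4516, 0.3737, 0.0923]
eef_rot: [0.997, -0.08, -0.001, 0.003]
ft_force: [-0.7, 0.1, -0.4]
width: 0.0007
grip_force: 0.0
```

```bash
python3 - <<'E'
from h import *
st();plan((.453,.3735,.062,-9.3))
E
```

```text
t 37.27 p [0.4516 0.3737 0.0923] q [ 9.968e-01 -8.030e-02 -8.000e-04  3.300e-03] F [-0.7  0.1 -0.4] w 0.0007 g 0.0
now [0.4516 0.3737 0.0923] yaw -9.2 t 37.27
[ 0.15 -0.02  3.03] [0.007 0.001 0.002]
```

>>> {"method": "move_arm", "body": {"targets": [[[0.1,0,1.5],[0,0,0],0],[[0,0,1.3],[0,0,0],0],[[0,0,0.3],[0,0,0],0],[[0,0,0.2],[0,0,0],0],[[0,0,0.2],[0,0,0],0],[[0,0,0],[0,0,0],0],[[0,0,0],[0,0,0],0]]}}

```text
time: 38.15
ee_pos: [0.4534, 0.3733, 0.0581]
eef_rot: [0.997, -0.08, -0.0, 0.003]
ft_force: [-2.2, -1.2, 3.9]
width: 0.0005
grip_force: 1.5
```

>>> {"method": "move_arm", "body": {"targets": [[[0,0,0.2],[0,0,0],0],[[0,0,0.1],[0,0,0],0],[[0,0,0],[0,0,0],0],[[0,0,0],[0,0,0],0]]}}

```text
time: 38.65
ee_pos: [0.4536, 0.3734, 0.0563]
eef_rot: [0.997, -0.081, -0.0, 0.003]
ft_force: [-6.1, -4.5, 16.2]
width: 0.0006
grip_force: 8.2
```

Left fan is fully in (16 N at the stop). Green is next.

>>> {"method": "move_arm", "body": {"targets": [[[0,0,-3],[0,0,0],0],[[0,0,-4],[0,0,0],0],[[0,0,0],[0,0,0],0],[[-1.55,3.3,0],[0,0,0],0],[[-1.55,3.3,0],[0,0,0],0],[[-1.55,3.35,0],[0,0,0],0],[[0,0,3],[0,0,0],0],[[0,0,0],[0,0,0],0],[[0,0,0],[0,0,0],0]]}}

```text
time: 39.78
ee_pos: [0.3919, 0.283, 0.0958]
eef_rot: [0.997, -0.08, -0.0, 0.003]
ft_force: [-0.5, 0.3, 0.6]
width: 0.0005
grip_force: 0.0
```

```bash
python3 - <<'E'
from h import *
st();plan((.391,.2826,.062,-9.3))
E
```

```text
t 39.77 p [0.3919 0.283  0.0958] q [ 9.968e-01 -8.040e-02 -2.000e-04  3.100e-03] F [-0.5  0.3  0.6] w 0.0005 g 0.0
now [0.3919 0.283  0.0958] yaw -9.2 t 39.77
[-0.08  0.03  3.38] [ 0.006 -0.     0.001]
```

>>> {"method": "move_arm", "body": {"targets": [[[-0.1,0,1.5],[0,0,0],0],[[0,0,1.5],[0,0,0],0],[[0,0,0.4],[0,0,0],0],[[0,0,0.3],[0,0,0],0],[[0,0,0.3],[0,0,0],0],[[0,0,0],[0,0,0],0],[[0,0,0],[0,0,0],0]]}}

```text
time: 40.65
ee_pos: [0.3905, 0.2825, 0.0563]
eef_rot: [0.997, -0.081, -0.0, 0.003]
ft_force: [-4.6, -3.3, 12.5]
width: 0.0001
grip_force: 6.0
```

>>> {"method": "move_arm", "body": {"targets": [[[0,0,0.15],[0,0,0],0],[[0,0,0],[0,0,0],0],[[0,0,-3],[0,0,0],0],[[0,0,-4],[0,0,0],0],[[0,0,-5],[0,0,0],0],[[0,0,-5],[0,0,0],0],[[-2,-4,0],[0,0,0],0],[[0,0,0],[0,0,0],0],[[0,0,0],[0,0,0],0]]}}

```text
time: 41.78
ee_pos: [0.3776, 0.3258, 0.2234]
eef_rot: [0.997, -0.081, -0.0, 0.003]
ft_force: [0.5, 0.1, -0.2]
width: 0.0004
grip_force: 0.0
```

```bash
python3 - <<'E'
from h import *
st();blobs('top');blobs('side')
snap('side','s6.png',crop=(100,80,460,380),scale=1.8)
E
```

```text
t 41.77 p [0.3776 0.3258 0.2234] q [ 9.967e-01 -8.050e-02 -3.000e-04  3.300e-03] F [ 0.5  0.1 -0.2] w 0.0004 g 0.0
red [([275.7, 148.8], [267, 139, 19, 21, 320]), ([146.2, 220.4], [139, 216, 15, 9, 106])]
orange [([118.1, 90.5], [63, 56, 97, 60, 981]), ([434.0, 204.5], [425, 196, 19, 18, 277]), ([438.6, 230.1], [429, 221, 20, 19, 293])]
yel [([347.7, 151.9], [338, 141, 20, 22, 335]), ([396.3, 284.8], [386, 275, 21, 20, 326]), ([280.0, 285.8], [271, 276, 19, 20, 302])]
grn [([147.6, 265.0], [142, 260, 12, 12, 103])]
blue [([262.2, 101.0], [250, 100, 25, 3, 74]), ([215.7, 150.9], [207, 142, 19, 20, 289]), ([145.2, 234.6], [139, 229, 13, 12, 124]), ([108.2, 239.2], [102, 233, 13, 13, 129])]
pink []
red [([229.5, 189.3], [221, 179, 18, 22, 315]), ([181.0, 317.7], [175, 312, 12, 11, 81]), ([277.5, 326.3], [273, 318, 10, 17, 149])]
orange [([272.6, 37.1], [259, 0, 24, 90, 1145]), ([206.9, 85.5], [189, 84, 39, 4, 79]), ([286.1, 140.2], [280, 135, 13, 11, 123]), ([305.3, 140.0], [299, 135, 14, 11, 126]), ([98.1, 363.6], [43, 293, 99, 127, 3688]), ([226.4, 312.2], [221, 308, 11, 9, 65])]
yel [([206.2, 139.0], [199, 126, 16, 30, 320]), ([161.5, 145.0], [151, 131, 21, 30, 360]), ([243.0, 151.9], [235, 142, 17, 20, 262])]
grn [([330.8, 319.6], [326, 314, 11, 12, 100])]
blue [([220.5, 227.0], [211, 217, 20, 24, 302]), ([295.6, 320.9], [289, 315, 14, 13, 152]), ([298.4, 361.9], [291, 355, 16, 15, 190])]
pink []
```

View pics/s6.png

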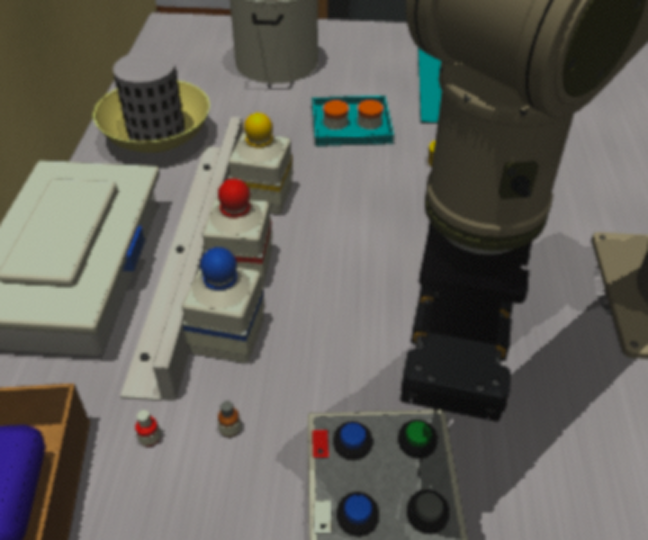

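All three bottles stand at the wall, both tubs are in the tray, the keys are out and the arm is clear. Handing in.

```bash
python3 -c "
from bench import r
print(r.close_job())"
```

```text
the job is handed in; nothing more can be done
None
```

The job is handed in with no verdict returned: the last pictures show all three bottles upright at the upstand and both orange tubs in the tray, and the grey, left fan (white tag) and green keys were each pressed fully in that order.

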